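# Seat the keyed sample wheel on the sample changer's spindle

## Robot

A 6-joint arm with a two-finger parallel gripper is mounted at the origin on the work surface. World frame = base frame: x ahead of the robot, y to its left, z up, the work surface at z = 0. Lengths are in m, angles in rad, forces in N, time in s.
With the tool pointing down it reaches from about 0.3 to 0.875 m from the base axis. Payload 6.4 kg.
Tool frame: the origin (TCP) lies midway between the tips of the shut fingers; the grasp point (between the pads) lies ctrl.grip_point_offset behind it (ctrl.grip_point_offset is the distance from the TCP to the grasp point, in m); z points along the fingers, y is the direction in which the jaws open and shut (so a half turn about z gives the same grasp; the last joint's range is limited). The gripper opens to 85 mm and grips with 20 to 120 N. Pads are 22 mm wide; open, the fingers measure 114 mm over their backs; the gripper's body (76 mm by 85 mm) begins 54 mm behind the grasp point. The pads swing forward as they close: fully open they stand 13 mm farther back than shut.
Start: joints at [-1.422, 0.181, 1.607, -0, 1.354, -0.206], TCP at [0.2, -0.539, 0.231] pointing down, gripper open.
Joint ranges: [-2.99, 2.99], [-0.89, 2.07], [0.3, 2.58], [-1.14, 4.28], [0, 2.63], [-3.12, 3.12]. Speed limits (rad/s): [2.57, 2.57, 3.01, 3.14, 3.14, 3.14].

## Interface

Orientations are given as a unit quaternion [w, x, y, z].
In Python, from bench import ctrl, viewer gives the robot as it stands.
- The arm moves only by the shell command python3 -m handwheel 'ROWS' [OPENING]. ROWS is JSON, a list of rows, each an object with "travel": the shift along the tool's x, y, z as a fraction of full scale, a list of three; "dr": the turn, a rotation vector about the tool's x, y, z as a fraction of full scale, a list of three. A call has 1 to 20 rows; each row shifts and turns the pose as measured when the row begins, along the tool's axes as they then stand; what a row does not reach is not made up. Full scale, the value 1, is 150 mm for a shift and 30 degrees for a turn. A row lasts 1/12 s, in which the tool goes at most 41.7 mm and 7.16 degrees, less where a joint would pass 70% of its speed; a pose out of reach is approached as far as the arm can. A call with a number of a shift or a turn outside -1 to 1 is refused whole. A call with a gripper value outside its range is refused whole. OPENING is the opening, from -1 (shut) to 1 (fully open), set as the call begins (- or left out, the last holds). The fingers move at their own pace and stop on an object; the grip force is fixed at half the most. Time passes only in rows, so rows that do not move let the fingers close. It gives the time, the measured TCP pose, the force and the opening at its end, in the units of the state.
- ctrl.get_obs(): the state, without advancing time (a new reading comes with each control period).
- viewer.camera(name): name is "side" or "top"; returns the picture (384x512x3 uint8, red, green, blue); there is no depth.
- viewer.get_calibration(name): a dict with "camera_matrix" (3x3 intrinsics, pixels), "R" (3x3) and "t" (3): a world point X has camera coordinates R X + t. Camera axes: x right, y down, z forward; pixel columns grow to the right and rows downward; lengths in m; the calibration is good to about 2 mm. A picture is of the moment at which its call begins. get_calibration takes no time and is no camera call.
- ctrl.hand_in(): hands the job in, once; it reports no verdict.
The state is a dict: "time_s": time; "q": joint angles; "dq": joint speeds; "joint_efforts": joint torques, N m; "eef_pos": TCP position; "eef_rot": TCP orientation; "wrist_force": force on the tool from outside, world axes, zero at the start; "torque": the same for the moment, N m; "opening": opening from 0.0 (shut) to 1.0 (fully open).
Only numpy, scipy, OpenCV 4.12 (cv2) and the standard library are available. Lean on these libraries where they do the work, as an engineer would, in place of code of your own. Each camera call takes 0.05 s, during which the arm holds its last target. There are 200 camera calls.

## Task

Put the sample wheel back on the sample changer: set its hub over the spindle and, pressing only lightly, turn it until its keyway drops over the spindle's key, so that it sits fully home on the seat; then let go. Do not force it down on the key, and leave the other things on the bench where they are.

Things in the scene. Friction and masses are not known exactly. Their poses are not given: they have to be found in the camera images.
- wheel: Sample wheel, 0.22 to 0.37 kg, flat on the bench: grey disc 160 mm across, 4 to 10 mm above its underside, with eight low vial collars (29 mm across, centred 62 mm from the axis, tops 14 mm above the underside) and a round upright aluminium hub in the middle. Origin: on the axis at the hub's underside, z up the axis, +x from the axis to the keyway.
- hub_top (a point): Middle of the hub's top, 56 mm above the wheel's underside. The hub is 50 mm across, gripped from above by its outside. A 17.5 mm bore runs right through it, with one keyway along its full length on the wheel's own +x side: 7.5 mm wide, reaching 19.5 mm from the axis.
- drive: Sample changer drive, fixed: white housing 180 x 190 mm, its top 60 mm above the bench, with a blue keypad 34 mm tall on its front (own -x side, to 130 mm from the middle) and in the middle of its top a round aluminium seat, 72 mm across, 6 mm high. Origin: under the spindle's axis, at bench height.
- seat (a point): On the spindle's axis at the seat's top, 66 mm above the bench: the wheel's origin lies here when home; drive's axes. At the spindle's foot stands one steel key: 6 mm wide, reaching 18 mm from the axis, 12 mm high, pointing anywhere from 11 to 161 degrees counter-clockwise (from above) of the drive's own -x; not measured. Off it, the wheel rests on the key, 12 mm above the seat.
- spindle_top (a point): Middle of the top of the upright steel spindle, 46 mm above the seat. The spindle is 16 mm thick, its top 8 mm tapered to 9 mm. A motor brake holds it: it turns only under more than about 0.6 N m.
- vial: Bystander, to be left where it is: small amber glass bottle, 32 mm across, 70 mm tall. Origin: centre of its underside.
- spatula: Bystander, to be left where it is: steel spatula lying flat, 160 mm long. Origin: near its middle, underside.
- jar: Bystander, to be left where it is: glass jar with a brass lid, 64 mm across, 75 mm tall. Origin: centre of its underside.
- amber: Bystander, to be left where it is: amber glass bottle, 60 mm across, 130 mm tall. Origin: centre of its underside.
- beaker: Bystander, to be left where it is: glass beaker, 72 mm across, 85 mm tall. Origin: centre of its underside.

How it is judged:
On the way:
1. the wheel stands upright with its hub on the spindle (horizontal distance between wheel and seat below 0.006 m and z of wheel in the frame of seat between 0.004 and 0.036 m and angle between wheel's own z axis and vertical below 0.1 rad), for 0.1 s.
At the end, for the whole second after the job is handed in: The wheel is home on the seat with the key in its keyway: its origin within 3 mm of the seat's height and 4 mm of the spindle's axis, upright within 3 degrees, at rest and let go (horizontal distance between wheel and seat below 0.004 m and z of wheel in the frame of seat between -0.003 and 0.003 m and angle between wheel's own z axis and vertical below 0.05 rad and linear speed of wheel below 0.01 m/s and angular speed of wheel below 0.1 rad/s); the robot touches nothing.
It fails at once if the wheel is forced against the drive, its spindle or its key with more than 40 N (contact force between wheel and drive above 40 N).
It fails at once if another thing on the bench is moved by more than 20 mm (distance of any of vial, spatula, jar, amber, beaker from where it was at the start of the episode above 0.02 m).
It also fails if it takes over 72 s, if anything falls off the work surface, if the arm or the gripper's body presses on something with over 40 N, if the wrist force passes 120 N, or if a joint passes its speed limit or range.

## Working session

There is one attempt and no reset: what is moved stays moved. The work goes in short steps, Python scripts to look and compute and a shell command to move; the robot and the scene stay as the last step left them, time stands still between calls to the robot, and variables do not carry over. Pictures are saved under pics/ and viewed, about 8 in all and at most 12, crops included, and the job is handed in when it is done.

```bash
ls; mkdir -p pics; python3 - <<'E'
from bench import ctrl, viewer
import cv2
for n in("top","side"):
    cv2.imwrite(f"pics/{n}0.png",cv2.resize(viewer.camera(n)[:,:,::-1],(800,600),interpolation=cv2.INTER_CUBIC))
    c=viewer.get_calibration(n);print(n,c)
print(ctrl.get_obs(),ctrl.grip_point_offset)
E
```

```text
pics
top {'camera_matrix': array([[496.56062682,   0.        , 256.60365299],
       [  0.        , 496.56062682, 194.35961155],
       [  0.        ,   0.        ,   1.        ]]), 'R': array([[ 0.02291705, -0.99962972, -0.01467095],
       [-0.99037701, -0.02069662, -0.13683943],
       [ 0.13648512,  0.01766572, -0.9904846 ]]), 't': array([-0.00170718,  0.59272239,  1.03336906])}
side {'camera_matrix': array([[364.77597885,   0.        , 255.42578272],
       [  0.        , 364.77597885, 189.58965161],
       [  0.        ,   0.        ,   1.        ]]), 'R': array([[-0.97923692, -0.20263644, -0.00578989],
       [-0.1032833 ,  0.52328374, -0.84587628],
       [ 0.17443511, -0.82771529, -0.53334772]]), 't': array([0.59432369, 0.13235115, 0.69796318])}
{'time_s': 0.1, 'q': array([-1.42228944e+00,  1.81459029e-01,  1.60791177e+00, -1.59817487e-05,
        1.35381671e+00, -2.06300989e-01]), 'dq': array([-0.00062377, -0.00093445, -0.00214418,  0.00140339,  0.00051085,
        0.00033172]), 'joint_efforts': array([-6.13023094e-04, -4.45882881e+01, -3.52238095e+01, -3.01652117e-04,
        4.24216065e-03,  4.10635562e-05]), 'eef_pos': array([ 0.19969583, -0.538672  ,  0.23047677]), 'eef_rot': array([-7.97318726e-04,  9.84304531e-01,  1.76476495e-01,  1.52411873e-05]), 'wrist_force': array([0.10448229, 0.14604599, 0.5416801 ]), 'torque': array([ 0.03697202, -0.02098611, -0.00269941]), 'opening': 0.9985902630257932} 0.0187
```

View pics/top0.png

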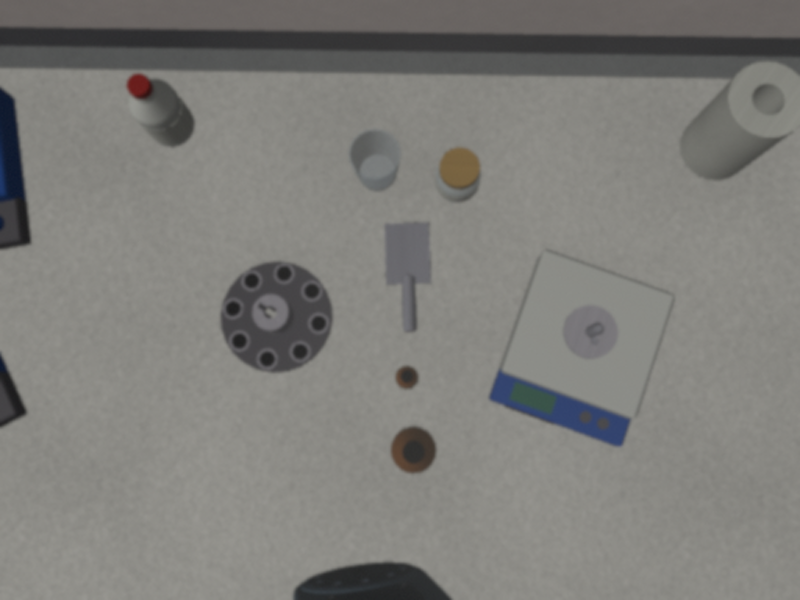

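View pics/side0.png

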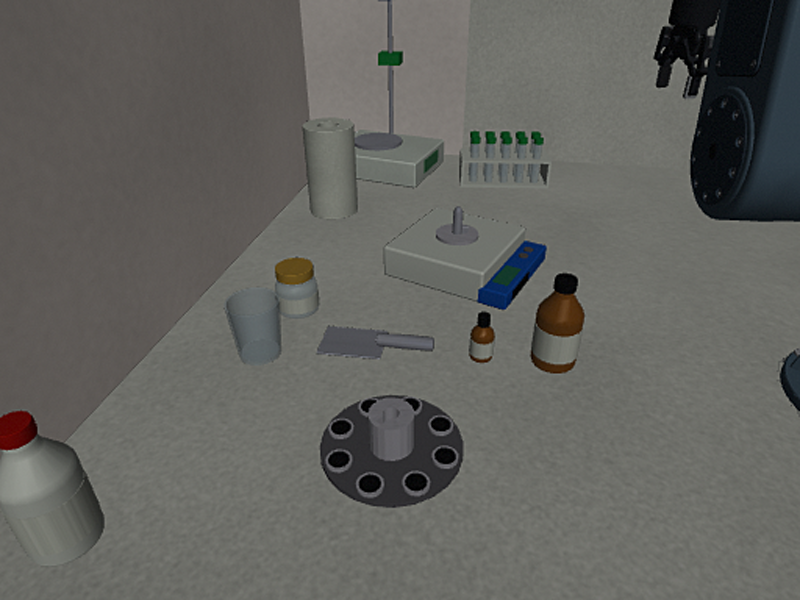

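The top view shows the hub at about (270,312) and the spindle at about (594,330), both in 800-px scale. The bystanders lie between them, so I'll enlarge the hub and the seat.

```bash
cat > h.py <<'E'
import numpy as np, cv2
from bench import ctrl, viewer
def ray(n,u,v,z):
    c=viewer.get_calibration(n);K,R,t=c["camera_matrix"],c["R"],c["t"]
    d=R.T@np.linalg.solve(K,[u,v,1.]);o=-R.T@t
    return (o+d*(z-o[2])/d[2])
def proj(n,X):
    c=viewer.get_calibration(n);p=c["camera_matrix"]@(c["R"]@np.array(X)+c["t"]);return p[:2]/p[2]
def crop(im,u,v,w,h,s):
    return cv2.resize(im[v:v+h,u:u+w,::-1],None,fx=s,fy=s,interpolation=cv2.INTER_CUBIC)
E
python3 - <<'E'
from h import *
a=viewer.camera("top");b=viewer.camera("side")
A=crop(a,148,175,50,50,8);B=crop(a,355,187,50,50,8)
C=crop(b,225,245,50,50,4);D=crop(b,268,120,50,50,4)
E=np.zeros((600,800,3),np.uint8);E[:400,:400]=A;E[:400,400:]=B;E[400:,:200]=C;E[400:,200:400]=D
E=cv2.convertScaleAbs(E,alpha=1.5)
cv2.imwrite("pics/c1.png",E)
E
```

```text
(no output)
```

View pics/c1.png

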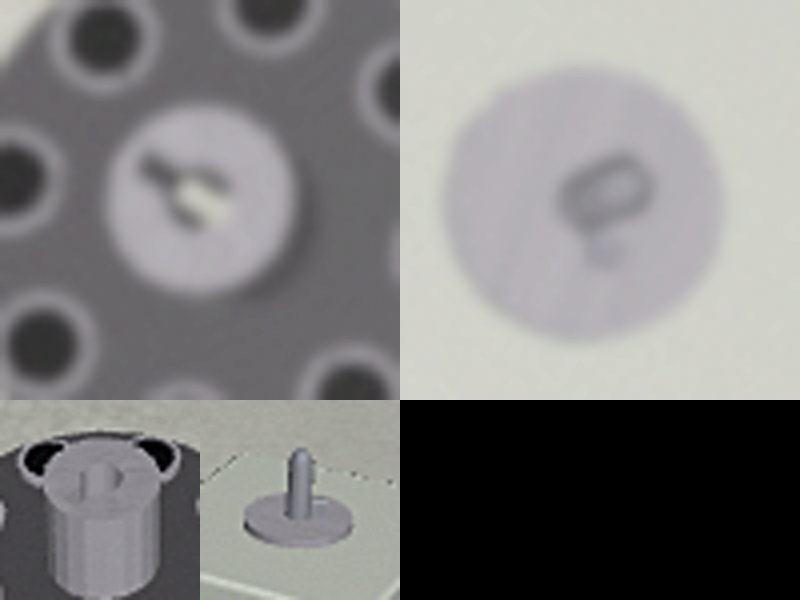

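The crop puts the hub-top centre at px (172.7,199.6) with the keyway pointing up-left. The seat centre is at px (377.4,211.9). A faint key points down in the image, with its end at about crop (605,262).

```bash
python3 - <<'E'
from h import *
P=lambda x,y,u0,v0:(u0+(x+.5)/8-.5,v0+(y+.5)/8-.5)
hub=ray("top",*P(201,200,148,175),.056); kw=ray("top",*P(147,163,148,175),.056)
seat=ray("top",*P(183,202.5,355,187),.066); key=ray("top",*P(205,262,355,187),.078)
sp=ray("top",*P(228,186,355,187),.108)
ang=lambda d:np.degrees(np.arctan2(d[1],d[0]))
print("hub",hub,"kw",np.linalg.norm(kw-hub),ang(kw-hub))
print("seat",seat,"spTop",sp,"key",np.linalg.norm((key-seat)[:2]),ang(key-seat))
s=.64
c=[ray("top",u*s,v*s,.06) for u,v in((542,250),(674,295),(636,417),(500,375))]
print("drive -x",ang(c[3]-c[0]),ang(c[2]-c[1]),[np.linalg.norm(c[i]-c[i-1]) for i in range(4)],np.mean(c,0))
for n,X in(("hub",hub),("sp",[*seat[:2],.112]),("seat",seat)): print(n,proj("side",X)*800/512)
# side: hub centre, spindle top
print("side hub",ray("side",225+(102)/4,245+79/4,.056),"side spTop",ray("side",268+100/4,120+48/4,.112))
E
```

```text
hub [0.57556455 0.18983439 0.056     ] kw 0.017772280097841354 57.100276153259145
seat [ 0.55740781 -0.24301348  0.066     ] spTop [ 0.55731152 -0.24480535  0.108     ] key 0.01683592053329459 -170.4900118550524
drive -x 161.81941562784394 161.7839678113995 [np.float64(0.18087557319025596), np.float64(0.18754385416661354), np.float64(0.17348754985374468), np.float64(0.18757887425973124)] [ 0.55470076 -0.24181839  0.06      ]
hub [391.56815051 412.65025214]
sp [458.18251101 206.70358222]
seat [456.8323839  232.06300732]
side hub [0.5754037  0.19138151 0.056     ] side spTop [ 0.55822251 -0.2447548   0.112     ]
```

```bash
python3 -m handwheel '[{"travel":[0.2,-0.183,0],"dr":[0,0,0]},{"travel":[0.2,-0.183,0],"dr":[0,0,0]},{"travel":[0.2,-0.183,0],"dr":[0,0,0]},{"travel":[0.2,-0.183,0],"dr":[0,0,0]},{"travel":[0.2,-0.183,0],"dr":[0,0,0]},{"travel":[0.2,-0.183,0],"dr":[0,0,0]},{"travel":[0.2,-0.183,0],"dr":[0,0,0]},{"travel":[0.2,-0.183,0],"dr":[0,0,0]},{"travel":[0.2,-0.183,0],"dr":[0,0,0]},{"travel":[0.2,-0.183,0],"dr":[0,0,0]},{"travel":[0.2,-0.183,0],"dr":[0,0,0]},{"travel":[0.2,-0.183,0],"dr":[0,0,0]},{"travel":[0.2,-0.183,0],"dr":[0,0,0]},{"travel":[0.2,-0.183,0],"dr":[0,0,0]},{"travel":[0.2,-0.183,0],"dr":[0,0,0]},{"travel":[0.2,-0.183,0],"dr":[0,0,0]}]' 1
cat >> h.py <<'E'
from scipy.spatial.transform import Rotation as Ro
def st(target=None,yaw=None):
    o=ctrl.get_obs();w,x,y,z=o["eef_rot"];R=Ro.from_quat([x,y,z,w]).as_matrix()
    th=np.degrees(np.arctan2(R[1,0],R[0,0]))
    print("t%.2f"%o["time_s"],"p",o["eef_pos"].round(4),"th%.2f"%th,"tilt",np.degrees(R[:2,2]).round(2),"q6 %.2f"%o["q"][5],"F",o["wrist_force"].round(2),"T",o["torque"].round(3),"op%.3f"%o["opening"])
    if target is not None: print("need travel",(R.T@(np.array(target)-o["eef_pos"])/.15).round(3))
    # rotation vector (tool axes, fraction) to vertical with yaw
    Y=th if yaw is None else yaw;a=np.radians(Y)
    G=np.array([[np.cos(a),np.sin(a),0],[np.sin(a),-np.cos(a),0],[0,0,-1]])
    print("need dr",(Ro.from_matrix(R.T@G).as_rotvec(degrees=True)/30).round(3))
E
python3 -c "
from h import *
st([.5755,.1902,.12])"
```

```text
time_s: 1.53
eef_pos: [0.5012, 0.0495, 0.2293]
eef_rot: [0.001, 0.986, 0.169, 0.002]
wrist_force: [1.3, -0.4, 0.4]
opening: 0.999
t1.53 p [0.5012 0.0495 0.2293] th19.47 tilt [ 0.19 -0.06] q6 1.09 F [ 1.26 -0.4   0.38] T [-0.052  0.038 -0.002] op0.999
need travel [ 0.778 -0.721  0.729]
need dr [ 0.004 -0.005 -0.   ]
```

```bash
python3 -m handwheel '[{"travel":[0.16,-0.148,0.02],"dr":[0,0,0]},{"travel":[0.16,-0.148,0.02],"dr":[0,0,0]},{"travel":[0.16,-0.148,0.02],"dr":[0,0,0]},{"travel":[0.16,-0.148,0.02],"dr":[0,0,0]},{"travel":[0.14,-0.13,0.02],"dr":[0.004,-0.005,0]},{"travel":[0,0,0.2],"dr":[0,0,0]},{"travel":[0,0,0.2],"dr":[0,0,0]},{"travel":[0,0,0.15],"dr":[0,0,0]},{"travel":[0,0,0],"dr":[0,0,0]}]' 1
python3 -c "
from h import *
st([.5755,.1902,.021])
im=viewer.camera('side');cv2.imwrite('pics/s1.png',crop(im,170,180,160,130,5))"
```

```text
time_s: 2.28
eef_pos: [0.581, 0.2104, 0.1288]
eef_rot: [-0.001, 0.985, 0.175, 0.003]
wrist_force: [-0.5, -0.5, -1.1]
opening: 0.998
t2.28 p [0.581  0.2104 0.1288] th20.20 tilt [0.35 0.16] q6 1.37 F [-0.52 -0.5  -1.14] T [-0.035  0.01   0.006] op0.998
need travel [-0.086  0.114  0.718]
need dr [-0.001 -0.013  0.   ]
```

View pics/s1.png

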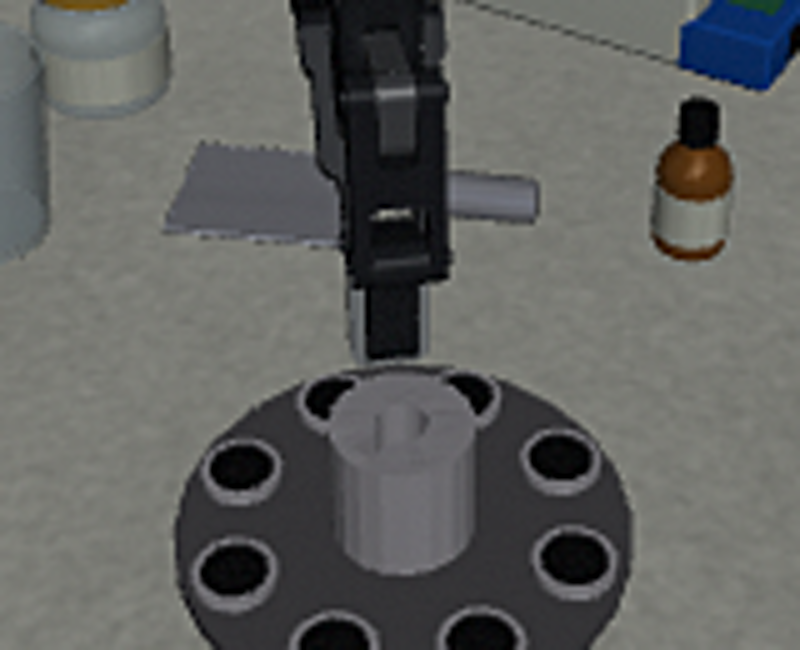

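The gripper is above the hub with its jaws roughly along the viewing direction, and the hub is at crop (403,415). I'll correct the small overshoot and descend.

```bash
python3 -m handwheel '[{"travel":[-0.085,0.113,0],"dr":[0,-0.013,0]},{"travel":[0,0,0],"dr":[0,0,0]}]' 1
python3 -c "
from h import *
st([.5755,.1902,.021])"
```

```text
time_s: 2.5
eef_pos: [0.5762, 0.1902, 0.1325]
eef_rot: [-0.0, 0.984, 0.176, 0.001]
wrist_force: [-0.2, -0.1, 0.8]
opening: 0.998
t2.50 p [0.5762 0.1902 0.1325] th20.27 tilt [0.13 0.04] q6 1.34 F [-0.17 -0.1   0.84] T [-0.038 -0.043 -0.007] op0.998
need travel [-0.006 -0.002  0.743]
need dr [ 0.    -0.005 -0.   ]
```

```bash
python3 -m handwheel '[{"travel":[-0.005,0,0.15],"dr":[0,-0.005,0]},{"travel":[0,0,0.15],"dr":[0,0,0]},{"travel":[0,0,0.15],"dr":[0,0,0]},{"travel":[0,0,0.12],"dr":[0,0,0]},{"travel":[0,0,0.08],"dr":[0,0,0]},{"travel":[0,0,0.04],"dr":[0,0,0]},{"travel":[0,0,0],"dr":[0,0,0]}]' 1
python3 -c "
from h import *
st([.5755,.1902,.021])"
```

```text
time_s: 3.08
eef_pos: [0.5878, 0.1903, 0.0412]
eef_rot: [0.0, 0.985, 0.173, 0.012]
wrist_force: [0.0, -0.8, -0.9]
opening: 0.999
t3.08 p [0.5878 0.1903 0.0412] th19.97 tilt [1.39 0.22] q6 1.34 F [ 0.01 -0.79 -0.93] T [-0.006  0.013  0.031] op0.999
need travel [-0.081 -0.028  0.133]
need dr [ 0.009 -0.046 -0.   ]
```

```bash
python3 -m handwheel '[{"travel":[-0.081,-0.028,0.06],"dr":[0.009,-0.046,0]},{"travel":[0,0,0],"dr":[0,0,0]},{"travel":[0,0,0],"dr":[0,0,0]}]' 1
python3 -c "
from h import *
st([.5755,.1902,.021])"
```

```text
time_s: 3.33
eef_pos: [0.5764, 0.1905, 0.0345]
eef_rot: [0.0, 0.985, 0.173, 0.001]
wrist_force: [0.3, -0.3, 0.3]
opening: 1.0
t3.33 p [0.5764 0.1905 0.0345] th19.96 tilt [0.13 0.02] q6 1.35 F [ 0.28 -0.31  0.28] T [ 0.002 -0.046 -0.031] op1.000
need travel [-0.006 -0.     0.09 ]
need dr [ 0.001 -0.004 -0.   ]
```

```bash
python3 -m handwheel '[{"travel":[-0.005,0,0.03],"dr":[0,-0.004,0]},{"travel":[-0.005,0,0.03],"dr":[0,-0.004,0]},{"travel":[-0.003,0,0.025],"dr":[0,-0.003,0]},{"travel":[0,0,0],"dr":[0,0,0]}]' 1
python3 -m handwheel '[{"travel":[0,0,0],"dr":[0,0,0]},{"travel":[0,0,0],"dr":[0,0,0]},{"travel":[0,0,0],"dr":[0,0,0]},{"travel":[0,0,0],"dr":[0,0,0]},{"travel":[0,0,0],"dr":[0,0,0]},{"travel":[0,0,0],"dr":[0,0,0]},{"travel":[0,0,0],"dr":[0,0,0]},{"travel":[0,0,0],"dr":[0,0,0]}]' -1
python3 -c "
from h import *
st([.5755,.1902,.021])"
```

```text
time_s: 3.67
eef_pos: [0.5757, 0.1902, 0.0228]
eef_rot: [0.001, 0.985, 0.173, -0.0]
wrist_force: [-0.5, 0.8, 0.1]
opening: 1.0
time_s: 4.33
eef_pos: [0.5761, 0.1903, 0.0229]
eef_rot: [0.001, 0.985, 0.173, 0.0]
wrist_force: [0.3, 0.6, -1.1]
opening: 0.565
t4.33 p [0.5761 0.1903 0.0229] th19.97 tilt [ 0.02 -0.07] q6 1.35 F [ 0.34  0.6  -1.06] T [ 0.051  0.105 -0.018] op0.565
need travel [-0.004 -0.001  0.013]
need dr [0.002 0.    0.   ]
```

```bash
python3 -m handwheel '[{"travel":[0,0,-0.06],"dr":[0,0,0]},{"travel":[0,0,-0.12],"dr":[0,0,0]},{"travel":[0,0,-0.15],"dr":[0,0,0]},{"travel":[0,0,-0.15],"dr":[0,0,0]},{"travel":[0,0,-0.15],"dr":[0,0,0]},{"travel":[0,0,-0.15],"dr":[0,0,0]},{"travel":[0,0,-0.15],"dr":[0,0,0]},{"travel":[0,0,-0.15],"dr":[0,0,0]},{"travel":[0,0,-0.12],"dr":[0,0,0]},{"travel":[0,0,-0.06],"dr":[0,0,0]},{"travel":[0,0,0],"dr":[0,0,0]},{"travel":[0,0,0],"dr":[0,0,0]}]'
python3 -c "
from h import *
st([.5574,-.244,.200],152.4)"
```

```text
time_s: 5.33
eef_pos: [0.5697, 0.1895, 0.2183]
eef_rot: [0.001, 0.985, 0.173, -0.008]
wrist_force: [0.4, 0.4, -3.9]
opening: 0.565
t5.33 p [0.5697 0.1895 0.2183] th19.98 tilt [-0.86 -0.22] q6 1.35 F [ 0.41  0.4  -3.89] T [ 0.046 -0.058  0.044] op0.565
need travel [-1.063  2.688  0.134]
need dr [-0.036  0.012 -4.414]
```

```bash
python3 -m handwheel '[{"travel":[-0.045,0.11,0],"dr":[-0.03,0.01,0]},{"travel":[-0.08,0.2,0],"dr":[0,0,0]},{"travel":[-0.08,0.2,0],"dr":[0,0,0]},{"travel":[-0.08,0.2,0],"dr":[0,0,0]},{"travel":[-0.08,0.2,0],"dr":[0,0,0]},{"travel":[-0.08,0.2,0],"dr":[0,0,0]},{"travel":[-0.08,0.2,0],"dr":[0,0,0]},{"travel":[-0.08,0.2,0],"dr":[0,0,0]},{"travel":[-0.08,0.2,0],"dr":[0,0,0]},{"travel":[-0.08,0.2,0],"dr":[0,0,0]},{"travel":[-0.08,0.2,0],"dr":[0,0,0]},{"travel":[-0.08,0.2,0],"dr":[0,0,0]},{"travel":[-0.08,0.2,0],"dr":[0,0,0]},{"travel":[-0.06,0.15,0],"dr":[0,0,0]},{"travel":[-0.03,0.05,0],"dr":[0,0,0]},{"travel":[0,0,0],"dr":[0,0,0]}]'
python3 -m handwheel '[{"travel":[0,0,0],"dr":[0,0,-0.1]},{"travel":[0,0,0],"dr":[0,0,-0.2]},{"travel":[0,0,0],"dr":[0,0,-0.22]},{"travel":[0,0,0],"dr":[0,0,-0.22]},{"travel":[0,0,0],"dr":[0,0,-0.22]},{"travel":[0,0,0],"dr":[0,0,-0.22]},{"travel":[0,0,0],"dr":[0,0,-0.22]},{"travel":[0,0,0],"dr":[0,0,-0.22]},{"travel":[0,0,0],"dr":[0,0,-0.22]},{"travel":[0,0,0],"dr":[0,0,-0.22]},{"travel":[0,0,0],"dr":[0,0,-0.22]},{"travel":[0,0,0],"dr":[0,0,-0.22]},{"travel":[0,0,0],"dr":[0,0,-0.22]},{"travel":[0,0,0],"dr":[0,0,-0.22]},{"travel":[0,0,0],"dr":[0,0,-0.22]},{"travel":[0,0,0],"dr":[0,0,-0.22]},{"travel":[0,0,0],"dr":[0,0,-0.2]},{"travel":[0,0,0],"dr":[0,0,-0.1]},{"travel":[0,0,0],"dr":[0,0,0]},{"travel":[0,0,0],"dr":[0,0,0]}]'
python3 -c "
from h import *
st([.5574,-.244,.200],152.4)"
```

```text
time_s: 6.67
eef_pos: [0.5336, -0.2713, 0.1955]
eef_rot: [0.001, 0.984, 0.175, -0.024]
wrist_force: [-1.1, -0.0, -3.1]
opening: 0.561
time_s: 8.33
eef_pos: [0.5207, -0.2362, 0.1717]
eef_rot: [-0.043, 0.364, 0.931, -0.006]
wrist_force: [0.4, 1.2, -3.6]
opening: 0.564
t8.33 p [ 0.5207 -0.2362  0.1717] th137.22 tilt [-4.78  1.16] q6 -1.43 F [ 0.4   1.2  -3.61] T [ 0.015 -0.088 -0.025] op0.564
need travel [-0.2    0.12  -0.209]
need dr [-0.06  -0.153 -0.503]
```

```bash
python3 -m handwheel '[{"travel":[-0.1,0.06,-0.1],"dr":[-0.03,-0.076,0]},{"travel":[-0.1,0.06,-0.1],"dr":[-0.03,-0.076,0]},{"travel":[0,0,0],"dr":[0,0,-0.17]},{"travel":[0,0,0],"dr":[0,0,-0.17]},{"travel":[0,0,0],"dr":[0,0,-0.12]},{"travel":[0,0,0],"dr":[0,0,0]},{"travel":[0,0,0],"dr":[0,0,0]}]'
python3 -c "
from h import *
st([.5574,-.244,.200],152.4)"
```

```text
time_s: 8.92
eef_pos: [0.5672, -0.2432, 0.2084]
eef_rot: [0.012, 0.248, 0.969, -0.007]
wrist_force: [0.3, -0.3, -3.1]
opening: 0.565
t8.92 p [ 0.5672 -0.2432  0.2084] th151.32 tilt [ 1.13 -1.12] q6 -1.66 F [ 0.31 -0.31 -3.08] T [0.025 0.007 0.026] op0.565
need travel [ 0.056 -0.035  0.055]
need dr [-0.015  0.051 -0.036]
```

```bash
python3 -m handwheel '[{"travel":[0.056,-0.035,0.055],"dr":[-0.015,0.051,-0.036]},{"travel":[0,0,0],"dr":[0,0,0]},{"travel":[0,0,0],"dr":[0,0,0]}]'
python3 -c "
from h import *
st([.5575,-.2437,.150],152.4)"
```

```text
time_s: 9.17
eef_pos: [0.5603, -0.2445, 0.2031]
eef_rot: [0.004, 0.241, 0.97, -0.001]
wrist_force: [-0.4, -0.2, -4.3]
opening: 0.564
t9.17 p [ 0.5603 -0.2445  0.2031] th152.05 tilt [ 0.37 -0.19] q6 -1.69 F [-0.42 -0.24 -4.33] T [ 0.028  0.042 -0.004] op0.564
need travel [ 0.022 -0.004  0.354]
need dr [ 0.     0.014 -0.012]
```

```bash
python3 -m handwheel '[{"travel":[0.02,-0.004,0.04],"dr":[0,0.014,-0.012]},{"travel":[0,0,0.08],"dr":[0,0,0]},{"travel":[0,0,0.08],"dr":[0,0,0]},{"travel":[0,0,0.08],"dr":[0,0,0]},{"travel":[0,0,0.03],"dr":[0,0,0]},{"travel":[0,0,0],"dr":[0,0,0]},{"travel":[0,0,0],"dr":[0,0,0]}]'
python3 -c "
from h import *
st([.5575,-.2437,.150],152.4)
im=viewer.camera('side');top=viewer.camera('top')
A=np.zeros((600,800,3),np.uint8);A[:400]=crop(im,240,90,100,50,8);A[400:,:]=cv2.resize(crop(top,320,160,100,50,8),(800,200)) if 0 else A[400:,:]
cv2.imwrite('pics/s2.png',crop(im,220,60,133,100,6)[:,:,:])"
```

```text
time_s: 9.75
eef_pos: [0.5577, -0.2429, 0.1508]
eef_rot: [0.0, 0.24, 0.971, 0.0]
wrist_force: [0.4, -0.3, -2.9]
opening: 0.569
t9.75 p [ 0.5577 -0.2429  0.1508] th152.19 tilt [0.01 0.02] q6 -1.69 F [ 0.4  -0.31 -2.87] T [0.006 0.002 0.024] op0.569
need travel [-0.001 -0.006  0.006]
need dr [ 0.001  0.    -0.007]
```

View pics/s2.png

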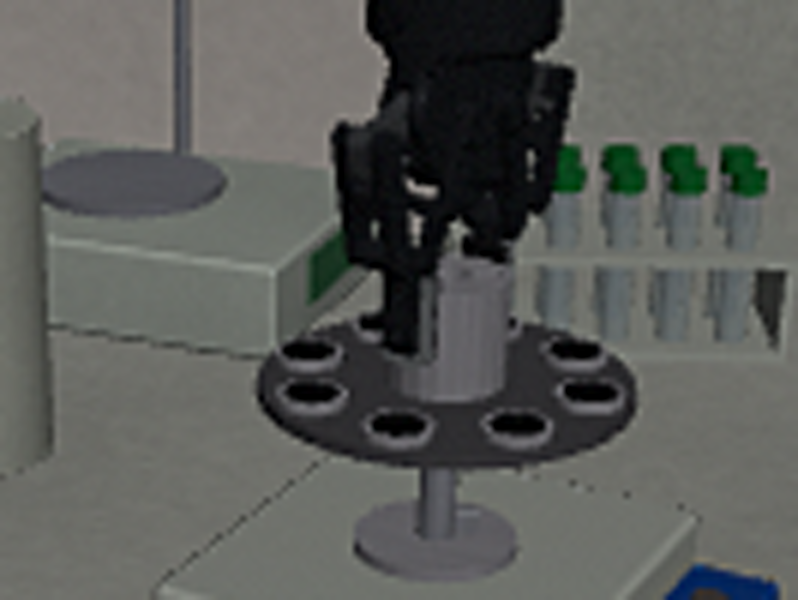

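The wheel hangs level, and its disc spans 257..637 (centre 447). The spindle is at 437 and the expected perspective lean is about 8 px, so the offset is about 1 mm or less. That lies within the taper, so I'll lower it over the tip.

```bash
python3 -m handwheel '[{"travel":[0,-0.005,0.03],"dr":[0,0,0]},{"travel":[0,0,0.04],"dr":[0,0,0]},{"travel":[0,0,0.04],"dr":[0,0,0]},{"travel":[0,0,0.03],"dr":[0,0,0]},{"travel":[0,0,0],"dr":[0,0,0]},{"travel":[0,0,0],"dr":[0,0,0]}]'
python3 -c "
from h import *
st([.5575,-.2437,.115],152.4)"
```

```text
time_s: 10.35
eef_pos: [0.5589, -0.2448, 0.1303]
eef_rot: [0.002, 0.24, 0.971, -0.001]
wrist_force: [-0.4, -0.5, -4.4]
opening: 0.569
t10.35 p [ 0.5589 -0.2448  0.1303] th152.18 tilt [ 0.25 -0.15] q6 -1.69 F [-0.37 -0.54 -4.36] T [0.031 0.031 0.031] op0.569
need travel [0.012 0.002 0.102]
need dr [-0.001  0.01  -0.007]
```

```bash
python3 -m handwheel '[{"travel":[0.01,0.002,0.02],"dr":[0,0.01,-0.007]},{"travel":[0.002,0,0.03],"dr":[0,0,0]},{"travel":[0.002,0,0.02],"dr":[0,0,0]},{"travel":[0,0,0],"dr":[0,0,0]},{"travel":[0,0,0],"dr":[0,0,0]}]'
python3 -c "
from h import *
st([.5575,-.2437,.105],152.4)"
```

```text
time_s: 10.77
eef_pos: [0.558, -0.2434, 0.1194]
eef_rot: [0.001, 0.238, 0.971, -0.0]
wrist_force: [0.5, 0.2, -2.5]
opening: 0.561
t10.77 p [ 0.558  -0.2434  0.1194] th152.42 tilt [ 0.07 -0.02] q6 -1.70 F [ 0.47  0.2  -2.52] T [ 0.038 -0.11  -0.024] op0.561
need travel [ 0.002 -0.003  0.096]
need dr [0.001 0.002 0.001]
```

```bash
python3 -m handwheel '[{"travel":[0.002,0,0.02],"dr":[0,0.002,0]},{"travel":[0.002,0,0.03],"dr":[0,0.002,0]},{"travel":[0.002,0,0.03],"dr":[0,0.002,0]},{"travel":[0,0,0.01],"dr":[0,0,0]},{"travel":[0,0,0],"dr":[0,0,0]},{"travel":[0,0,0],"dr":[0,0,0]}]'
python3 -c "
from h import *
st([.5575,-.2437,.101],152.4)"
```

```text
time_s: 11.27
eef_pos: [0.558, -0.2434, 0.1051]
eef_rot: [0.0, 0.238, 0.971, 0.0]
wrist_force: [1.3, 0.5, -2.3]
opening: 0.564
t11.27 p [ 0.558  -0.2434  0.1051] th152.42 tilt [0.01 0.01] q6 -1.70 F [ 1.34  0.5  -2.28] T [ 0.047 -0.174  0.026] op0.564
need travel [ 0.002 -0.003  0.027]
need dr [0.    0.    0.001]
```

```bash
python3 -m handwheel '[{"travel":[-0.003,0,0.015],"dr":[0,0,0]},{"travel":[0,0,0.015],"dr":[0,0,0]},{"travel":[0,0,0],"dr":[0,0,0]},{"travel":[0,0,0],"dr":[0,0,0]}]'
python3 -c "
from h import *
st([.558,-.2434,.0985],152.4)"
```

```text
time_s: 11.6
eef_pos: [0.5581, -0.2436, 0.1]
eef_rot: [-0.0, 0.238, 0.971, 0.0]
wrist_force: [1.2, -0.2, -3.0]
opening: 0.568
t11.60 p [ 0.5581 -0.2436  0.1   ] th152.42 tilt [-0.03  0.03] q6 -1.70 F [ 1.25 -0.17 -3.04] T [ 0.019 -0.088  0.019] op0.568
need travel [0.001 0.001 0.01 ]
need dr [ 0.    -0.001  0.001]
```

```bash
python3 -m handwheel '[{"travel":[0,0,0.01],"dr":[0,0,0]},{"travel":[0,0,0],"dr":[0,0,0]},{"travel":[0,0,0],"dr":[0,0,0]}]'
python3 -c "
from h import *
st([.558,-.2434,.0955],152.4)"
```

```text
time_s: 11.85
eef_pos: [0.558, -0.2435, 0.0982]
eef_rot: [-0.0, 0.238, 0.971, 0.0]
wrist_force: [0.6, 0.0, -2.5]
opening: 0.561
t11.85 p [ 0.558  -0.2435  0.0982] th152.42 tilt [-0.04  0.04] q6 -1.70 F [ 0.63  0.02 -2.48] T [ 0.048 -0.179 -0.027] op0.561
need travel [0.    0.    0.018]
need dr [ 0.    -0.002  0.001]
```

```bash
python3 -m handwheel '[{"travel":[0,0,0.012],"dr":[0,0,0]},{"travel":[0,0,0.006],"dr":[0,0,0]},{"travel":[0,0,0],"dr":[0,0,0]},{"travel":[0,0,0],"dr":[0,0,0]}]'
python3 -c "
from h import *
st([.558,-.2434,.0915],152.4)"
```

```text
time_s: 12.18
eef_pos: [0.558, -0.2435, 0.0954]
eef_rot: [-0.0, 0.238, 0.971, 0.0]
wrist_force: [0.5, -0.1, -3.1]
opening: 0.564
t12.18 p [ 0.558  -0.2435  0.0954] th152.43 tilt [-0.04  0.03] q6 -1.70 F [ 0.51 -0.08 -3.14] T [ 0.018 -0.094  0.012] op0.564
need travel [0.    0.    0.026]
need dr [ 0.    -0.002  0.001]
```

Still no upward force with the origin about 6.5 mm above the seat. That is below the key's top, so the keyway has found the key. I'll go on down gently.

```bash
python3 -m handwheel '[{"travel":[0,0,0.012],"dr":[0,0,0]},{"travel":[0,0,0.01],"dr":[0,0,0]},{"travel":[0,0,0],"dr":[0,0,0]},{"travel":[0,0,0],"dr":[0,0,0]}]'
python3 -c "
from h import *
st([.558,-.2434,.0889],152.4)"
```

```text
time_s: 12.52
eef_pos: [0.558, -0.2435, 0.0918]
eef_rot: [-0.0, 0.238, 0.971, 0.0]
wrist_force: [0.4, 0.0, -2.8]
opening: 0.566
t12.52 p [ 0.558  -0.2435  0.0918] th152.42 tilt [-0.03  0.03] q6 -1.70 F [ 0.42  0.02 -2.78] T [ 0.042 -0.175 -0.011] op0.566
need travel [0.001 0.001 0.019]
need dr [ 0.    -0.001  0.001]
```

```bash
python3 -m handwheel '[{"travel":[0,0,0.01],"dr":[0,0,0]},{"travel":[0,0,0],"dr":[0,0,0]}]'
python3 -m handwheel '[{"travel":[0,0,0.008],"dr":[0,0,0]},{"travel":[0,0,0],"dr":[0,0,0]},{"travel":[0,0,0],"dr":[0,0,0]}]'
python3 -c "
from h import *
st([.558,-.2434,.0889],152.4)"
```

```text
time_s: 12.68
eef_pos: [0.558, -0.2435, 0.0901]
eef_rot: [-0.0, 0.238, 0.971, 0.0]
wrist_force: [0.6, 0.4, -2.4]
opening: 0.564
time_s: 12.93
eef_pos: [0.5581, -0.2436, 0.089]
eef_rot: [-0.0, 0.238, 0.971, 0.0]
wrist_force: [0.1, 0.6, -2.0]
opening: 0.567
t12.93 p [ 0.5581 -0.2436  0.089 ] th152.43 tilt [-0.03  0.02] q6 -1.70 F [ 0.09  0.64 -1.95] T [ 0.082 -0.043  0.007] op0.567
need travel [0.001 0.001 0.001]
need dr [ 0.    -0.001  0.001]
```

```bash
python3 -m handwheel '[{"travel":[0,0,0.005],"dr":[0,0,0]},{"travel":[0,0,0],"dr":[0,0,0]},{"travel":[0,0,0],"dr":[0,0,0]}]'
python3 -c "
from h import *
st()
A=crop(viewer.camera('side'),220,70,133,100,6);cv2.imwrite('pics/s3.png',A)"
```

```text
time_s: 13.18
eef_pos: [0.5581, -0.2436, 0.0891]
eef_rot: [-0.0, 0.238, 0.971, 0.0]
wrist_force: [0.8, -0.1, -2.7]
opening: 0.564
t13.18 p [ 0.5581 -0.2436  0.0891] th152.43 tilt [-0.03  0.01] q6 -1.70 F [ 0.81 -0.13 -2.67] T [ 0.005 -0.057 -0.009] op0.564
need dr [-0.    -0.001  0.   ]
```

View pics/s3.png

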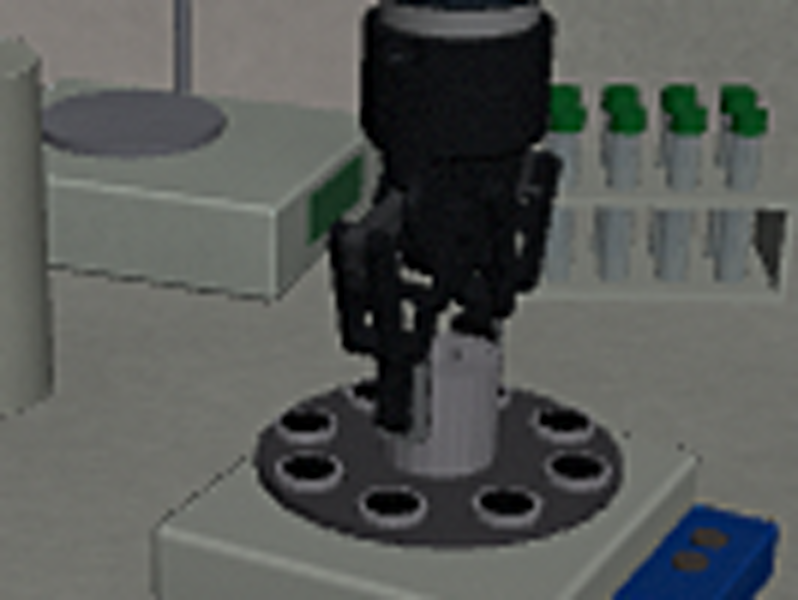

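The disc lies down over the seat, hiding it, and is level. One light press will confirm that it is bottomed.

```bash
python3 -m handwheel '[{"travel":[0,0,0.008],"dr":[0,0,0]},{"travel":[0,0,0],"dr":[0,0,0]}]'
python3 -m handwheel '[{"travel":[0,0,0.008],"dr":[0,0,0]},{"travel":[0,0,0],"dr":[0,0,0]}]'
```

```text
time_s: 13.4
eef_pos: [0.5583, -0.2438, 0.0893]
eef_rot: [-0.0, 0.238, 0.971, -0.0]
wrist_force: [-0.6, -0.3, -3.0]
opening: 0.565
time_s: 13.57
eef_pos: [0.5585, -0.244, 0.0891]
eef_rot: [0.0, 0.238, 0.971, -0.0]
wrist_force: [0.1, 1.1, -3.7]
opening: 0.565
```

```bash
python3 -m handwheel '[{"travel":[0,0,0],"dr":[0,0,0]},{"travel":[0,0,0],"dr":[0,0,0]},{"travel":[0,0,0],"dr":[0,0,0]},{"travel":[0,0,0],"dr":[0,0,0]},{"travel":[0,0,0],"dr":[0,0,0]},{"travel":[0,0,0],"dr":[0,0,0]}]' 1
python3 -c "
from h import *
st([.558,-.2436,.12],152.4)"
```

```text
time_s: 14.07
eef_pos: [0.5593, -0.245, 0.0894]
eef_rot: [0.001, 0.238, 0.971, -0.001]
wrist_force: [-0.1, -0.0, 0.7]
opening: 0.999
t14.07 p [ 0.5593 -0.245   0.0894] th152.44 tilt [ 0.12 -0.15] q6 -1.70 F [-0.08 -0.05  0.71] T [ 0.065 -0.022  0.006] op0.999
need travel [ 0.012  0.004 -0.204]
need dr [-0.003  0.006  0.001]
```

```bash
python3 -m handwheel '[{"travel":[0.005,0,-0.03],"dr":[0,0.005,0]},{"travel":[0,0,-0.04],"dr":[0,0,0]},{"travel":[0,0,-0.04],"dr":[0,0,0]},{"travel":[0,0,-0.04],"dr":[0,0,0]},{"travel":[0,0,-0.06],"dr":[0,0,0]},{"travel":[0,0,-0.06],"dr":[0,0,0]},{"travel":[0,0,0],"dr":[0,0,0]}]' 1
python3 -m handwheel '[{"travel":[0,0,-0.1],"dr":[0,0,0]},{"travel":[0,0,-0.12],"dr":[0,0,0]},{"travel":[0,0,-0.12],"dr":[0,0,0]},{"travel":[0,0,-0.12],"dr":[0,0,0]},{"travel":[0,0,-0.1],"dr":[0,0,0]},{"travel":[0,0,-0.05],"dr":[0,0,0]},{"travel":[0,0,0],"dr":[0,0,0]},{"travel":[0,0,0],"dr":[0,0,0]}]' 1
python3 -c "
from h import *
st()
a=viewer.camera('top');b=viewer.camera('side')
A=np.zeros((600,800,3),np.uint8);A[:300,:400]=cv2.resize(a[:,:,::-1],(400,300));A[:300,400:]=cv2.resize(b[:,:,::-1],(400,300))
A[300:,:400]=crop(a,335,175,80,60,5);A[300:,400:]=crop(b,253,112,80,60,5)
cv2.imwrite('pics/f.png',cv2.convertScaleAbs(A,alpha=1.3))
for s in(0,.012): print(proj('top',[.5577,-.2437,.066+.056+s]),proj('side',[.5577,-.2437,.122+s]))"
```

```text
time_s: 14.65
eef_pos: [0.559, -0.2449, 0.1349]
eef_rot: [0.0, 0.238, 0.971, -0.001]
wrist_force: [0.3, -0.5, 0.4]
opening: 0.998
time_s: 15.32
eef_pos: [0.5588, -0.2445, 0.2326]
eef_rot: [0.001, 0.238, 0.971, -0.001]
wrist_force: [-0.3, 1.0, -0.0]
opening: 1.0
t15.32 p [ 0.5588 -0.2445  0.2326] th152.44 tilt [ 0.12 -0.18] q6 -1.70 F [-0.34  1.02 -0.03] T [ 0.021 -0.01  -0.043] op1.000
need dr [-0.003  0.006 -0.   ]
[384.1781299  208.85700346] [293.3478787  128.53692691]
[385.64750783 208.19571383] [293.58274186 124.1139655 ]
```

View pics/f.png

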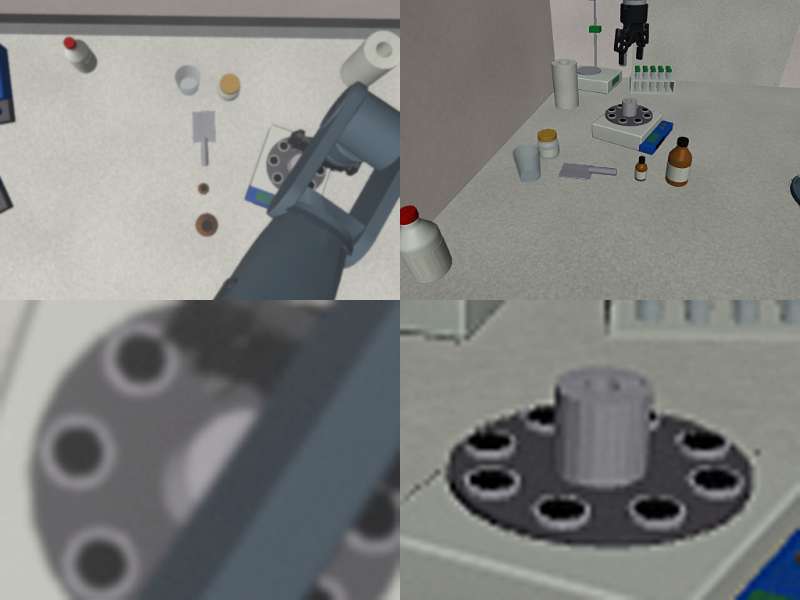

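The hub top's centre is at side px (293.6,128.8). The prediction is (293.3,128.5) when home and row 124.1 if resting on the key, so the wheel is home. The bystanders look unmoved and the gripper is clear.

```bash
python3 -c "
from bench import ctrl
print(ctrl.hand_in())"
```

```text
the job is handed in; nothing more can be done
None
```

The wheel is home on the seat with its keyway over the key. The gripper let go and was raised clear before I handed the job in at about 15 s; no verdict was reported.

- **Method:** I gripped the wheel by its hub and turned it about 132° in the air, to the key direction I had read off the top image. I then lowered it over the spindle in small steps. The keyway was already aligned when it reached the key, so no searching turn was needed.
- **Forces:** The wrist force stayed near the wheel's own weight all the way down, with about 1 N sideways at most in the readings.
- **Seating:** The descent stopped at TCP z 0.089 m. That puts the wheel's origin at the seat's height to within about 0.5 mm, and two further light presses did not lower it. The press gave no clear rise in force, so only the position shows that it bottomed.
- **Final image:** In the side view the hub top is at row 128.8. The prediction is 128.5 when home and 124.1 if it were resting on the key. The bystanders look unmoved by eye. The arm hid part of the wheel in the final top view, so that view did not confirm the placing.

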